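# Clip the loop tools onto the snap hook

### The job

Put the two potter's loop tools away: clip each one, by its steel wire loop, into the snap hook on the stand, pushing the loop in past the sprung gate and letting the gate snap shut behind it, one tool after the other. At the end both tools must hang freely by their loops in the closed hook, clear of the table. Leave everything else on the table where it is, and do not push hard against the stand or hook with the robot.

Things in the scene. Friction and masses are not known exactly. Their poses are not given: they have to be found in the camera images.
- round_handle (a point): centre of the wooden handle of the round loop tool, half-way up (13 mm above the table). Handle 84 x 26 x 26 mm, square section, lying flat; x runs along it towards the loop, y across, z up. A brass ferrule (12 mm) and a loop of 8 mm steel wire follow, at mid-height in the xy plane. Tool 162 mm long, about 0.1 to 0.15 kg.
- round_lead (a point): centre of the wire at the far end of the round loop, the part to go through the gate; 116 mm along x from the handle's centre. The loop is a circle, 58 mm inner diameter.
- round_neck (a point): point inside the round loop just where it meets the ferrule, 54 mm along x from the handle's centre.
- square_handle (a point): centre of the wooden handle of the square loop tool, half-way up (13 mm above the table). Handle 84 x 26 x 26 mm, square section, lying flat; x runs along it towards the loop, y across, z up. A brass ferrule (12 mm) and a loop of 8 mm steel wire follow, at mid-height in the xy plane. Tool 162 mm long, about 0.1 to 0.15 kg.
- square_lead (a point): centre of the wire at the far end of the square loop, the part to go through the gate; 116 mm along x from the handle's centre. The loop is squarish, inside 54 mm wide (y) and 54 mm long, with a tapered neck.
- square_neck (a point): point inside the square loop just where it meets the ferrule, 54 mm along x from the handle's centre.
- round: the round loop tool as a whole; origin under its handle's centre, 13 mm below point round_handle.
- square: the square loop tool as a whole; origin under its handle's centre, 13 mm below point square_handle.
- hook: steel snap hook, 11 mm bar, 135 x 73 mm, fixed on the stand. Origin: gate pivot, 285 mm above the table. Bar in its own xz plane; x points inward through the gate (away from the robot, 30 degrees downward), z up along the shut gate (30 degrees off vertical). Inside free from x = 6 to 56 mm; back bar at x = 62; its rounded bottom's upper face at z = -82 mm. Front and below are free.
- gate (a joint): angle of the sprung gate, rad: 0 shut against the nose, grows as its tip swings inward, stop at 0.9. The gate is an 8 mm bar, 56 mm long; about 1 to 2.5 N at the tip pushes it in, and it springs shut by itself.
- stand: dark steel stand, fixed to the table; origin on the table straight below the gate's pivot. Its x axis points away from the hook's mouth (horizontal part of the hook's x). Base plate 140 x 160 x 18 mm centred 190 mm along x, upright post 24 mm thick there, 305 mm high, level 16 mm arm at 303 mm height from the post to the top of the hook.
- mug_a: white mug, 76 mm wide, 95 mm high, handle at its own +y; origin under its base. Leave alone.
- mug_b: a second white mug, the same size; origin under its base. Leave alone.
- bowl: blue plastic bowl, 120 mm wide, 55 mm high; origin under its base. Leave alone.
- pot: white lidded pot, 104 mm wide, 122 mm high; origin under its base. Leave alone.
- jar: amber glass jar with a white cap, 70 mm wide, 100 mm high; origin under its base. Leave alone.
- brush: paint brush 180 mm long, lying on the table along its own x; origin under its middle. Leave alone.
- mouth (a point): point on the shut gate (hook frame 0, 0, -40 mm) where a loop's far wire should press it. The loop's plane must be square to the hook's plane: tool's x along hook x, tool's z along hook z. Push the wire to about x = 28 mm, then lower it along hook -z to about z = -72 mm: the gate slips off it and closes through the loop.
- nose (a point): top of the hook's nose, which the gate's tip meets when shut (hook frame 0, 0, -56 mm); the far wire must pass above it.
- cup: small white pigment cup, 54 mm wide, 50 mm high; origin under its base. Leave alone.
- rib: flat wooden shaping rib, 90 x 50 x 8 mm, lying on the table; origin under its middle. Leave alone.
There are look-alikes about, which are no part of the job. Leave any green or turquoise look-alike of the square alone.

How it is judged:
By the outcome, as a careful person would: the job done as asked, in the order asked, and still so for the second after the job is handed in, with the robot touching nothing.
It also fails if it takes over 58 s, if anything falls off the work surface, if the arm or the gripper's body presses on something with over 40 N, if the wrist force passes 120 N, or if a joint passes its speed limit or range.

### The arm

A 6-joint arm with a two-finger parallel gripper is mounted at the origin on the work surface. World frame = base frame: x ahead of the robot, y to its left, z up, the work surface at z = 0. Lengths are in m, angles in rad, forces in N, time in s.
With the tool pointing down it reaches from about 0.275 to 0.75 m from the base axis. Payload 10.2 kg.
Tool frame: the origin (TCP) lies between the finger pads; the fingertips stand finger_overhang ahead of it and the grasp point (between the pads) lies 6 mm ahead of it (finger_overhang is the distance from the TCP to the fingertips, in m); z points along the fingers, y is the line along which they close (so a half turn about z gives the same grasp; the last joint's range is limited). The gripper opens to 88 mm and grips with 3 to 60 N. Pads are 18 mm wide; open, the fingers measure 123 mm over their backs; the gripper's body (75 mm by 187 mm) begins 45 mm behind the grasp point.
Start: joints at [1.01, 0.313, 1.498, -0, 1.331, -0.223], TCP at [0.174, 0.495, 0.264] pointing down, gripper open.
Joint ranges: [-2.94, 2.94], [-0.97, 2.17], [0.19, 2.56], [-1.23, 4.37], [0.02, 3.11], [-2.88, 2.88]. Speed limits (rad/s): [2.39, 2.39, 3.01, 3.14, 3.14, 3.14].

### API

Orientations are given as a 3x3 rotation matrix whose columns are the frame's x, y, z axes.
In Python, from plant import state, capture, sign_off, finger_overhang gives the robot as it stands.
- The arm moves only by the tool drive_tool, never from a script. Its argument "rows" is a list of rows, each an object with "travel": the shift along the tool's x, y, z in units of 25 mm (1.0 is 25 mm), a list of three; "turn": the turn, a rotation vector about the tool's x, y, z in units of 8 degrees (1.0 is 8 degrees), a list of three; "fingers": the opening, from 0 (shut) to 1 (fully open). In form: [{"travel": [x, y, z], "turn": [rx, ry, rz], "fingers": fingers}, ...]. A call has 1 to 5 rows; each row shifts and turns the commanded pose from where the row before left it, along the tool's axes as they then stand; what a row does not reach is not made up. A row lasts 1/8 s, in which the tool goes at most 62.5 mm and 10.7 degrees, less where a joint would pass 70% of its speed; a pose out of reach is approached as far as the arm can. A call is refused whole if a number of a shift passes 1 or a number of a turn 1, either way. A call with a gripper value outside its range is refused whole. The fingers move at their own pace and stop on an object; the grip force is fixed at half the most. Time passes only in rows, so rows that do not move let the fingers close. It gives the time, the measured TCP pose, the force, the opening and the grip force at its end, in the units of the state.
- state(): the state, without advancing time (a new reading comes with each control period).
- capture(name): name is "scene" or "side" or "wrist"; returns a dict with "color" (384x512x3 uint8, blue, green, red), "K" (3x3 intrinsics, pixels), "extrinsics" (4x4, takes a point from camera to world coordinates); the wrist camera has in their place "mount" (4x4, takes a point from camera to tool coordinates, whose origin is the TCP and whose axes are the flange's). Camera axes: x right, y up, looking along -z (the intrinsics and any distortion apply to the point x, -y, -z); pixel columns grow to the right and rows downward; lengths in m; the calibration is good to about 2 mm. A picture is of the moment at which its call begins: read the wrist's pose just before it. There is no depth.
- sign_off(): hands the job in; it is judged then, once.
The state is a dict: "time_s": time; "joints": joint angles; "qvel": joint speeds; "joint_efforts": joint torques, N m; "ee_pos": TCP position; "ee_rot": TCP orientation; "wrist_force": force on the tool from outside, world axes, zero at the start; "wrist_torque": the same for the moment, N m; "grip_width": finger opening in m; "finger_force": force on a finger pad.
Only numpy, scipy, OpenCV 4.12 (cv2) and the standard library are available. Lean on these libraries where they do the work, as an engineer would, in place of code of your own. Each camera call takes 0.05 s, during which the arm holds its last target. There are 200 camera calls.

## Working session

There is one attempt and no reset: what is moved stays moved. The work goes in short steps, Python scripts to look and compute and a tool call to move; the robot and the scene stay as the last step left them, time stands still between calls to the robot, and variables do not carry over. Pictures are saved under pics/ and viewed, at most 12 in all, crops included, and the job is handed in when it is done.

Besides the shell and the picture viewer there is one more tool, called by a JSON object that holds its "api" and its "payload", one argument or row to a line. drive_tool: Moves the arm, as the interface text tells. Its arguments: {"type":"object","properties":{"rows":{"type":"array"}},"required":["rows"]}

```bash
ls; mkdir -p pics
python3 - <<'E'
from plant import *
import cv2,numpy as np
s=state();print(s, finger_overhang)
for n in("scene","side"):
    c=capture(n);cv2.imwrite(f"pics/{n}0.png",c["color"]);np.savez(f"{n}0.npz",**c);print(n,c["K"],c["extrinsics"],[k for k in c])
a=cv2.imread("pics/scene0.png");cv2.imwrite("pics/a.png",cv2.resize(a,(800,600)))
a=cv2.imread("pics/side0.png");cv2.imwrite("pics/b.png",cv2.resize(a,(800,600)))
E
```

```text
pics
{'time_s': 0.0, 'joints': array([ 1.00960494e+00,  3.13415065e-01,  1.49840921e+00, -1.88126627e-05,
        1.33100480e+00, -2.23379083e-01]), 'qvel': array([ 3.22508719e-04,  5.49727480e-04, -7.08090752e-05,  8.23260124e-04,
       -1.35246204e-03, -9.20035247e-04]), 'joint_efforts': array([ 6.63908831e-04, -4.02217627e+01, -2.52264690e+01,  6.94719655e-02,
        3.53578397e-02, -9.38994231e-05]), 'ee_pos': array([0.17388773, 0.49514357, 0.26318942]), 'ee_rot': array([[-9.43483381e-01,  3.31419216e-01, -6.42544217e-04],
       [ 3.31419740e-01,  9.43482824e-01, -1.05650373e-03],
       [ 2.56083795e-04, -1.20974555e-03, -9.99999235e-01]]), 'wrist_force': array([ 0.42737762, -0.03963583, -0.49196138]), 'wrist_torque': array([ 0.01699374, -0.03679877, -0.05076762]), 'finger_force': 0.0, 'grip_width': 0.08786221974976297} 0.025
scene [[348.66522694   0.         257.48475808]
 [  0.         348.66522694 188.80673871]
 [  0.           0.           1.        ]] [[-3.77219210e-01 -7.87437720e-01  4.87491031e-01  1.13409449e+00]
 [ 9.26123994e-01 -3.20661176e-01  1.98672488e-01  3.53594412e-01]
 [-1.22764215e-04  5.26420220e-01  8.50224522e-01  1.25786249e+00]
 [ 0.00000000e+00  0.00000000e+00  0.00000000e+00  1.00000000e+00]] ['color', 'K', 'extrinsics']
side [[372.67216449   0.         253.21447151]
 [  0.         372.67216449 192.73696564]
 [  0.           0.           1.        ]] [[ 0.99550196  0.05421784 -0.07769351  0.39207498]
 [-0.09373551  0.68281255 -0.7245555  -0.81268563]
 [ 0.01376627  0.72857906  0.68482336  1.05952851]
 [ 0.          0.          0.          1.        ]] ['color', 'K', 'extrinsics']
```

View pics/a.png

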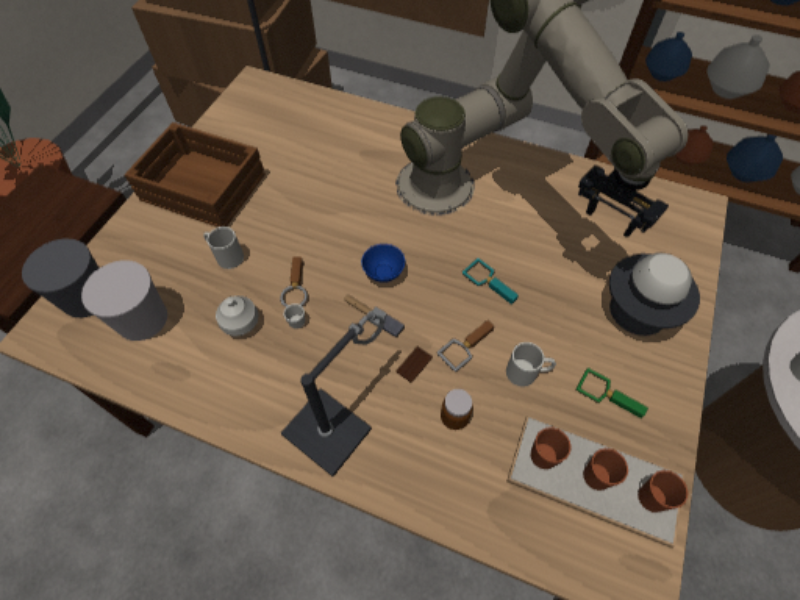

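View pics/b.png

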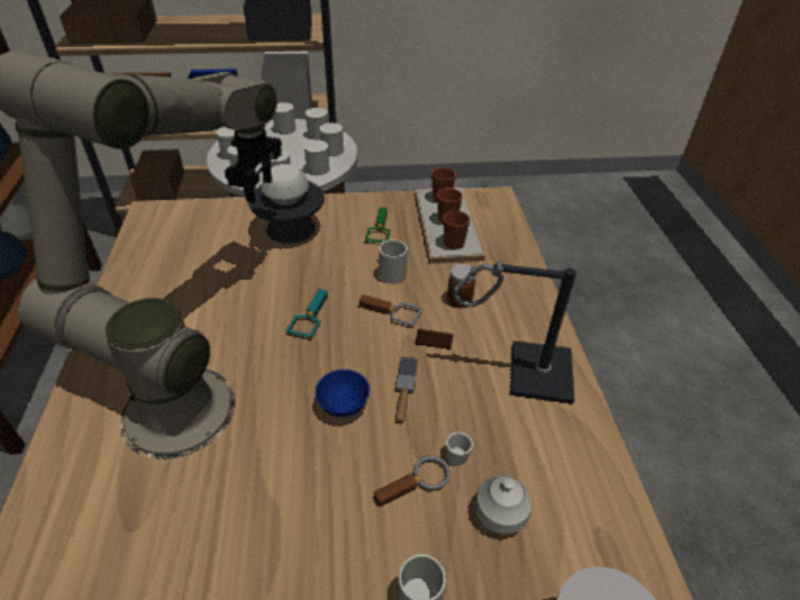

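The scene view shows the brown round tool (handle 296,270, loop 294,296, with the cup right beyond it), the brown square tool (handle 480,333, loop 455,354), the hook at about (370,325) and the stand base at (325,430). The teal and green tools are decoys. The side view agrees: round tool (396,488), square tool (376,303), hook (475,285).

```bash
cat > h.py <<'E'
import numpy as np,cv2
def ray(c,u,v):
    u,v=u,v
    K=c["K"];E=c["extrinsics"]
    d=E[:3,:3]@np.array([(u-K[0,2])/K[0,0],-(v-K[1,2])/K[1,1],-1.]);return E[:3,3],d/np.linalg.norm(d)
def plane(c,u,v,z):
    o,d=ray(c,u,v);return o+d*(z-o[2])/d[2]
def tri(rs):
    A=sum(np.eye(3)-np.outer(d,d) for o,d in rs);b=sum((np.eye(3)-np.outer(d,d))@o for o,d in rs)
    p=np.linalg.solve(A,b);return p,[np.linalg.norm(np.cross(p-o,d)) for o,d in rs]
def proj(c,p):
    E=c["extrinsics"];K=c["K"];q=E[:3,:3].T@(np.asarray(p)-E[:3,3]);return K[0,0]*q[0]/-q[2]+K[0,2],K[1,1]*-q[1]/-q[2]+K[1,2]
E
python3 - <<'E'
from h import *
S=dict(np.load("scene0.npz"));D=dict(np.load("side0.npz"))
k=.64
for n,(a,b),z in [("rh",((296,270),(396,488)),.013),("rloop",((294,296),(431,473)),.013),("sh",((480,333),(376,303)),.013),("sloop",((455,354),(405,315)),.013),("cup",((294,316),(458,450)),.03),("basec",((325,432),(542,372)),.018),("posttop",((310,380),(568,273)),.305),("hookend",((375,312),(498,268)),.3)]:
    p=plane(S,a[0]*k,a[1]*k,z);q=plane(D,b[0]*k,b[1]*k,z);t=tri([ray(S,a[0]*k,a[1]*k),ray(D,b[0]*k,b[1]*k)])
    print(n,p.round(3),q.round(3),t[0].round(3),np.round(t[1],4))
def crop(c,x,y,w,h,s):return cv2.resize(c["color"][y:y+h,x:x+w],None,fx=s,fy=s,interpolation=cv2.INTER_CUBIC)
im=np.zeros((600,800,3),np.uint8)
def put(i,x,y):im[y:y+i.shape[0],x:x+i.shape[1]]=i
put(crop(S,180,185,100,75,4),0,0)   # hook scene
put(crop(D,280,160,100,75,4),400,0)
put(crop(S,170,155,50,75,4),0,300)
put(crop(S,270,200,50,75,4),200,300)
put(crop(D,230,275,50,75,4),400,300); put(crop(D,225,175,50,75,4),600,300)
cv2.imwrite("pics/c.png",im)
E
```

```text
rh [ 0.456 -0.24   0.013] [ 0.461 -0.237  0.013] [ 0.46  -0.239  0.018] [0.0015 0.0015]
rloop [ 0.533 -0.205  0.013] [ 0.534 -0.21   0.013] [ 0.533 -0.208  0.01 ] [0.0018 0.0018]
sh [0.451 0.291 0.013] [0.459 0.292 0.013] [0.456 0.29  0.017] [0.0029 0.0029]
sloop [0.532 0.252 0.013] [0.53  0.241 0.013] [0.53  0.25  0.005] [0.0015 0.0015]
cup [ 0.595 -0.169  0.03 ] [ 0.594 -0.173  0.03 ] [ 0.594 -0.171  0.026] [0.0006 0.0006]
basec [0.836 0.039 0.018] [0.827 0.023 0.018] [0.833 0.035 0.003] [0. 0.]
posttop [0.827 0.041 0.305] [0.83  0.04  0.305] [0.829 0.041 0.306] [0.0018 0.0018]
hookend [0.643 0.094 0.3  ] [0.695 0.072 0.3  ] [0.673 0.084 0.309] [0.0265 0.0265]
```

View pics/c.png

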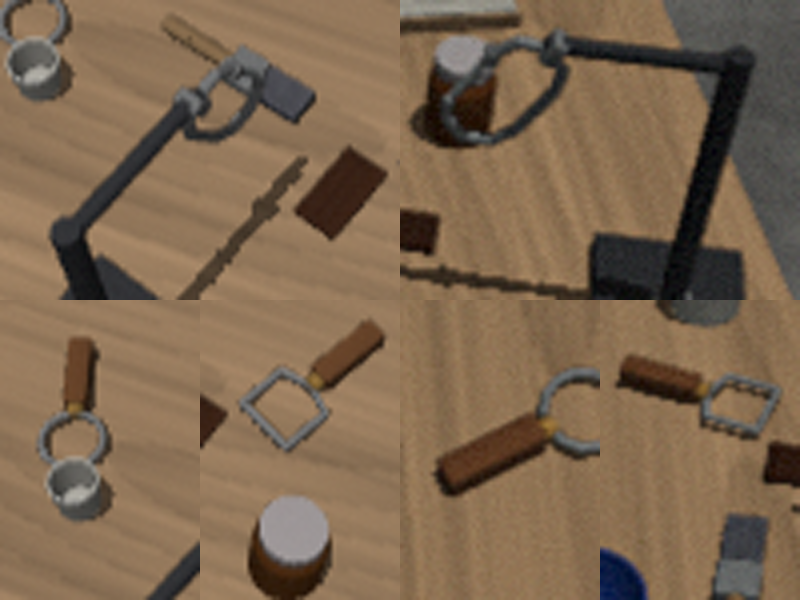

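The crops show both tools clearly. The handles are square bars and the round loop's far wire sits right at the cup rim. The hook's gate side faces the robot, with the arm clamp at crop (195,100) in the scene view and (555,48) in the side view.

```bash
cat >> h.py <<'E'
S=dict(np.load("scene0.npz"));D=dict(np.load("side0.npz"))
def handle(c,p,z=.02):
    hsv=cv2.cvtColor(c["color"],cv2.COLOR_BGR2HSV).astype(int)
    return hsv[int(p[1]),int(p[0])]
E
python3 - <<'E'
from h import *
k=.64
sc=lambda x,y:(180+x/4,185+y/4); sd=lambda x,y:(280+(x-400)/4,160+y/4)
t=tri([ray(S,*sc(195,100)),ray(D,*sd(556,48))]);print("clamp",t)
pt=tri([ray(S,*sc(67,231)),ray(D,*sd(738,58))]);print("post",pt)
# base plate: dark mask near base in both
for n,c,(a,b) in [("mug_a",S,(525,352)),("jar",S,(458,398)),("bowl",S,(384,258)),("muga_side",D,(392,250)),("jarside",D,(462,272))]:
    print(n,plane(c,a*k,b*k,.095).round(3))
print("rib",plane(S,414*k,364*k,.004).round(3))
# dark mask of base
for c,roi in((S,(170,230,250,310)),(D,(320,210,375,262))):
    x0,y0,x1,y1=roi;g=c["color"][y0:y1,x0:x1].max(2)<75
    n,l,st,ce=cv2.connectedComponentsWithStats(g.astype(np.uint8));i=1+st[1:,4].argmax()
    cn=cv2.findContours((l==i).astype(np.uint8),0,2)[0][0].reshape(-1,2)+[x0,y0]
    ap=cv2.approxPolyDP(cn.astype(np.float32),3,True)[:,0];
    for q in ap: print(q,plane(c,*q,.018).round(3))
for nm,c,seed in[("rS",S,(189,172)),("rD",D,(253,312)),("sS",S,(307,213)),("sD",D,(240,194))]:
    h=cv2.cvtColor(c["color"],cv2.COLOR_BGR2HSV);print(nm,h[seed[1],seed[0]],c["color"][seed[1],seed[0]],"table",c["color"][seed[1]+15,seed[0]+25])
E
```

```text
clamp (array([0.69336456, 0.07429686, 0.29878603]), [np.float64(0.00359695149631879), np.float64(0.0035969514963188486)])
post (array([0.8300099 , 0.03695212, 0.30952547]), [np.float64(0.001417440765039634), np.float64(0.0014174407650397543)])
mug_a [0.505 0.409 0.095]
jar [0.672 0.3   0.095]
bowl [ 0.38  -0.006  0.095]
muga_side [0.51  0.407 0.095]
jarside [0.681 0.303 0.095]
rib [0.593 0.165 0.004]
[206. 230.] [ 0.674 -0.051  0.018]
[193. 241.] [ 0.734 -0.076  0.018]
[197. 257.] [ 0.785 -0.032  0.018]
[180. 277.] [ 0.876 -0.054  0.018]
[213. 304.] [0.917 0.098 0.018]
[237. 274.] [0.788 0.132 0.018]
[225. 260.] [0.757 0.069 0.018]
[222. 262.] [0.768 0.062 0.018]
[202. 249.] [ 0.75  -0.029  0.018]
[200. 243.] [ 0.731 -0.048  0.018]
[212. 230.] [ 0.665 -0.029  0.018]
[329. 218.] [0.786 0.126 0.018]
[327. 232.] [0.761 0.058 0.018]
[320. 232.] [0.736 0.06  0.018]
[327. 235.] [0.758 0.043 0.018]
[326. 252.] [ 0.736 -0.033  0.018]
[365. 258.] [ 0.865 -0.069  0.018]
[365. 225.] [0.912 0.08  0.018]
[354. 220.] [0.878 0.108 0.018]
[357. 210.] [0.906 0.159 0.018]
[351. 210.] [0.882 0.161 0.018]
[347. 221.] [0.85  0.105 0.018]
rS [ 12 150 104] [ 43  67 104] table [ 94 124 153]
rD [ 12 165  91] [32 56 91] table [ 77 106 133]
sS [ 13 153 102] [ 41  67 102] table [82 86 88]
sD [ 11 163  91] [33 54 91] table [ 78 107 134]
```

{"api": "drive_tool", "payload": {
  "rows": [
    {"travel": [-0.95,-0.16,0.17],"turn": [0,0,0.58],"fingers": 1},
    {"travel": [-0.95,-0.16,0.17],"turn": [0,0,0.57],"fingers": 1},
    {"travel": [-0.95,-0.16,0.17],"turn": [0,0,0],"fingers": 1},
    {"travel": [-0.95,-0.16,0.17],"turn": [0,0,0],"fingers": 1},
    {"travel": [-0.95,-0.16,0.17],"turn": [0,0,0],"fingers": 1}
  ]
}}

```text
time_s: 0.72
ee_pos: [0.2725, 0.4252, 0.242]
ee_rot: [[-0.878, 0.478, -0.0], [0.478, 0.878, -0.0], [0.0, -0.001, -1.0]]
wrist_force: [0.3, 0.0, 0.3]
grip_width: 0.0883
finger_force: 0.0
```

{"api": "drive_tool", "payload": {
  "rows": [
    {"travel": [-0.95,-0.16,0.17],"turn": [0,0,0],"fingers": 1},
    {"travel": [-0.95,-0.16,0.17],"turn": [0,0,0],"fingers": 1},
    {"travel": [-0.95,-0.16,0.17],"turn": [0,0,0],"fingers": 1},
    {"travel": [-0.95,-0.16,0.17],"turn": [0,0,0],"fingers": 1},
    {"travel": [-0.95,-0.16,0.17],"turn": [0,0,0],"fingers": 1}
  ]
}}

```text
time_s: 1.35
ee_pos: [0.3672, 0.3508, 0.2208]
ee_rot: [[-0.878, 0.478, -0.001], [0.478, 0.878, -0.0], [0.0, -0.001, -1.0]]
wrist_force: [0.2, 0.4, 0.1]
grip_width: 0.0881
finger_force: 0.0
```

{"api": "drive_tool", "payload": {
  "rows": [
    {"travel": [-0.95,-0.16,0.17],"turn": [0,0,0],"fingers": 1},
    {"travel": [-0.95,-0.16,0.17],"turn": [0,0,0],"fingers": 1},
    {"travel": [-0.95,-0.16,0.17],"turn": [0,0,0],"fingers": 1},
    {"travel": [-0.95,-0.16,0.17],"turn": [0,0,0],"fingers": 1},
    {"travel": [0,0,0],"turn": [0,0,0],"fingers": 1}
  ]
}}

```text
time_s: 1.98
ee_pos: [0.4431, 0.2912, 0.2036]
ee_rot: [[-0.877, 0.48, -0.001], [0.48, 0.877, -0.001], [0.001, -0.001, -1.0]]
wrist_force: [-0.9, 0.4, 0.3]
grip_width: 0.0884
finger_force: 0.0
```

```bash
cat >> h.py <<'E'
def wcap():
    from plant import state,capture
    s=state();c=capture("wrist");T=np.eye(4);T[:3,:3]=s["ee_rot"];T[:3,3]=s["ee_pos"]
    c["extrinsics"]=T@c["mount"];return s,c
E
python3 - <<'E'
from h import *
s,c=wcap();np.savez("w1.npz",**c)
print(s["time_s"],s["ee_pos"],s["ee_rot"].round(3),c["mount"].round(3),c["K"].round(1))
cv2.imwrite("pics/w1.png",c["color"])
E
```

```text
1.975 [0.44306738 0.29117884 0.20358798] [[-0.877  0.48  -0.001]
 [ 0.48   0.877 -0.001]
 [ 0.001 -0.001 -1.   ]] [[-0.001  0.966  0.26   0.067]
 [ 1.     0.001  0.     0.   ]
 [-0.     0.26  -0.966 -0.12 ]
 [ 0.     0.     0.     1.   ]] [[274.5   0.  258.8]
 [  0.  274.5 194.3]
 [  0.    0.    1. ]]
```

View pics/w1.png

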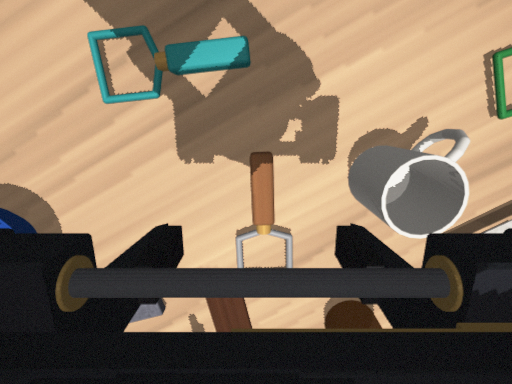

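The wrist view shows the square tool's handle pointing almost straight down the image, from (262,153) to (263,225), with its loop running towards the gripper bar. The mug is to the right with its rim at (425,190), and the teal decoy is upper left.

```bash
cat >> h.py <<'E'
def brown(c,seed,z=.026):
    h=cv2.cvtColor(c["color"],cv2.COLOR_BGR2HSV)
    m=((h[...,0]<18)&(h[...,1]>135)&(h[...,2]<150)).astype(np.uint8)
    n,l,st,ce=cv2.connectedComponentsWithStats(m);i=l[seed[1],seed[0]]
    yx=np.argwhere(l==i)
    P=np.array([plane(c,x,y,z)[:2] for y,x in yx]);r=cv2.minAreaRect((P*1000).astype(np.float32));return r,cv2.boxPoints(r),len(yx)
E
python3 - <<'E'
from h import *
c=dict(np.load("w1.npz"))
print(brown(c,(262,185)))
print("ferr",plane(c,264,231,.013),"loopR",plane(c,293,250,.013),"loopL",plane(c,237,250,.013))
print("mug rim",plane(c,425,190,.095), [plane(c,x,195,.095).round(3) for x in(382,467)])
for n,(a,b),z in (("mugb",(222,235),.095),("pot",(236,312),.07),("cup",(294,311),.05),("teal handle",(500,290),.02)):print(n,plane(S,a*.64,b*.64,z))
E
```

```text
(((486.3587646484375, 261.52581787109375), (703.5242919921875, 459.16278076171875), 61.36157989501953), array([[ 116.27121 ,   62.831512],
       [ 519.26086 , -157.23624 ],
       [ 856.4463  ,  460.22012 ],
       [ 453.45667 ,  680.28784 ]], dtype=float32), 193817)
ferr [0.50087551 0.26661872 0.013     ] loopR [0.54036032 0.28611898 0.013     ] loopL [0.50705932 0.22522095 0.013     ]
mug rim [0.50322544 0.42091203 0.095     ] [array([0.49 , 0.387, 0.095]), array([0.525, 0.451, 0.095])]
mugb [ 0.47445975 -0.43985093  0.095     ]
pot [ 0.65739929 -0.29257337  0.07      ]
cup [ 0.59078652 -0.16742143  0.05      ]
teal handle [0.31066133 0.30151373 0.02      ]
```

Run:
```python
from h import *
c=dict(np.load("w1.npz"));im=c["color"];h=cv2.cvtColor(im,cv2.COLOR_BGR2HSV)
print(h[165:220:12,262].tolist(),h[190,235].tolist())
m=((h[...,0]<14)&(h[...,1]>130)).astype(np.uint8);m[:, :235]=0;m[:,290:]=0;m[:145]=0;m[232:]=0
yx=np.argwhere(m);P=np.array([plane(c,x,y,.026)[:2]*1000 for y,x in yx]).astype(np.float32)
r=cv2.minAreaRect(P);print(r,cv2.boxPoints(r).round(1).tolist(),len(yx),[ (y,np.where(m[y])[0][[0,-1]]) for y in range(154,226,14) if m[y].any()])
```

```text
[[12, 139, 174], [12, 143, 170], [12, 142, 172], [12, 140, 173], [11, 143, 173]] [16, 88, 230]
((451.1040344238281, 290.88165283203125), (24.122629165649414, 83.14314270019531), 63.54579544067383) [[408.5, 298.6000061035156], [482.8999938964844, 261.6000061035156], [493.70001220703125, 283.20001220703125], [419.29998779296875, 320.20001220703125]] 1503 [(154, array([251, 271])), (168, array([252, 272])), (182, array([252, 272])), (196, array([252, 273])), (210, array([253, 273])), (224, array([255, 271]))]
```

{"api": "drive_tool", "payload": {
  "rows": [
    {"travel": [0,0,0],"turn": [0,0,-0.27],"fingers": 1},
    {"travel": [-0.3,-0.17,0.9],"turn": [0,0,0],"fingers": 1},
    {"travel": [-0.31,-0.18,1],"turn": [0,0,0],"fingers": 1},
    {"travel": [0,0,1],"turn": [0,0,0],"fingers": 1},
    {"travel": [0,0,0],"turn": [0,0,0],"fingers": 1}
  ]
}}

```text
time_s: 2.65
ee_pos: [0.451, 0.2777, 0.1307]
ee_rot: [[-0.896, 0.444, -0.003], [0.444, 0.896, -0.001], [0.002, -0.002, -1.0]]
wrist_force: [0.4, -0.9, 0.7]
grip_width: 0.088
finger_force: 0.0
```

{"api": "drive_tool", "payload": {
  "rows": [
    {"travel": [0,0,1],"turn": [0,0,0],"fingers": 1},
    {"travel": [0,0,1],"turn": [0,0,0],"fingers": 1},
    {"travel": [0,0,1],"turn": [0,0,0],"fingers": 1},
    {"travel": [0,0,0.7],"turn": [0,0,0],"fingers": 1},
    {"travel": [0,0,0.33],"turn": [0,0,0],"fingers": 1}
  ]
}}

```text
time_s: 3.28
ee_pos: [0.4523, 0.2777, 0.0309]
ee_rot: [[-0.896, 0.444, 0.0], [0.444, 0.896, 0.0], [-0.0, 0.0, -1.0]]
wrist_force: [0.1, 0.2, -0.2]
grip_width: 0.088
finger_force: 0.0
```

{"api": "drive_tool", "payload": {
  "rows": [
    {"travel": [0,0,0],"turn": [0,0,0],"fingers": 0.6},
    {"travel": [0,0,0],"turn": [0,0,0],"fingers": 0.4},
    {"travel": [0,0,0],"turn": [0,0,0],"fingers": 0.2},
    {"travel": [0,0,0],"turn": [0,0,0],"fingers": 0},
    {"travel": [0,0,0],"turn": [0,0,0],"fingers": 0}
  ]
}}

```text
time_s: 3.9
ee_pos: [0.4526, 0.2775, 0.0312]
ee_rot: [[-0.896, 0.445, 0.001], [0.445, 0.896, 0.0], [-0.001, 0.001, -1.0]]
wrist_force: [0.9, 0.8, 0.7]
grip_width: 0.04
finger_force: 0.5
```

{"api": "drive_tool", "payload": {
  "rows": [
    {"travel": [0,0,0],"turn": [0,0,0],"fingers": 0},
    {"travel": [0,0,0],"turn": [0,0,0],"fingers": 0},
    {"travel": [0,0,0],"turn": [0,0,0],"fingers": 0},
    {"travel": [0,0,-0.5],"turn": [0,0,0],"fingers": 0},
    {"travel": [0,0,-1],"turn": [0,0,0],"fingers": 0}
  ]
}}

```text
time_s: 4.53
ee_pos: [0.4516, 0.277, 0.0686]
ee_rot: [[-0.896, 0.445, -0.003], [0.445, 0.896, -0.001], [0.002, -0.002, -1.0]]
wrist_force: [0.5, -0.4, -1.5]
grip_width: 0.0261
finger_force: 30.0
```

{"api": "drive_tool", "payload": {
  "rows": [
    {"travel": [0,0,-1],"turn": [0,0,0],"fingers": 0},
    {"travel": [0,0,-1],"turn": [0,0,0],"fingers": 0},
    {"travel": [0,0,-1],"turn": [0,0,0],"fingers": 0},
    {"travel": [0,0,-1],"turn": [0,0,0],"fingers": 0},
    {"travel": [0,0,-1],"turn": [0,0,0],"fingers": 0}
  ]
}}

```text
time_s: 5.15
ee_pos: [0.4519, 0.2771, 0.1947]
ee_rot: [[-0.896, 0.445, -0.001], [0.445, 0.896, -0.0], [0.0, -0.001, -1.0]]
wrist_force: [0.2, -0.9, -0.5]
grip_width: 0.026
finger_force: 30.0
```

{"api": "drive_tool", "payload": {
  "rows": [
    {"travel": [0,0,-1],"turn": [0,0,0],"fingers": 0},
    {"travel": [0,0,-1],"turn": [0,0,0],"fingers": 0},
    {"travel": [0,0,-1],"turn": [0,0,0],"fingers": 0},
    {"travel": [0,0,-1],"turn": [0,0,0],"fingers": 0},
    {"travel": [0,0,0],"turn": [0,0,0],"fingers": 0}
  ]
}}

```text
time_s: 5.78
ee_pos: [0.4524, 0.2774, 0.2951]
ee_rot: [[-0.896, 0.445, 0.003], [0.445, 0.896, 0.001], [-0.002, 0.002, -1.0]]
wrist_force: [-0.2, -0.2, -2.4]
grip_width: 0.0259
finger_force: 30.0
```

```bash
cat >> h.py <<'E'
from scipy.spatial.transform import Rotation as Ro
TH=np.radians(-15.2);PIV=np.array([.6466,.089,.285])
def hookR(th=None):
    th=TH if th is None else th
    f=np.array([np.cos(th),np.sin(th),0]);z=np.array([0,0,1.]);hx=.866025*f-.5*z;hz=.5*f+.866025*z
    return np.c_[hx,np.cross(hz,hx),hz]
def goto(lead_h,lead_g):
    from plant import state
    s=state();H=hookR();Rg=np.c_[-H[:,0],H[:,1],-H[:,2]]
    dr=Ro.from_matrix(s["ee_rot"].T@Rg).as_rotvec(degrees=True)
    cur=H.T@(s["ee_pos"]+s["ee_rot"]@lead_g-PIV)
    tcp=PIV+H@np.array(lead_h)-Rg@lead_g
    print("t",s["time_s"],"lead now hook",(cur*1000).round(1),"turn units",(dr/8).round(2),"tcp goal",tcp.round(4),"travel units in goal axes",(Rg.T@(tcp-s["ee_pos"])/.025).round(2),"F",s["wrist_force"].round(1))
E
python3 - <<'E'
from h import *
goto([-.04,0,-.040],np.array([-.108,0,.018]))
E
```

```text
t 5.775 lead now hook [-109.4  109.9  -72.1] turn units [ 0.38  3.75 -1.36] tcp goal [0.5123 0.1255 0.3399] travel units in goal axes [-2.48 -5.23 -3.51] F [-0.2 -0.2 -2.4]
```

{"api": "drive_tool", "payload": {
  "rows": [
    {"travel": [0,0,0],"turn": [0.08,0.75,-0.27],"fingers": 0},
    {"travel": [0,0,0],"turn": [0.08,0.75,-0.27],"fingers": 0},
    {"travel": [0,0,0],"turn": [0.07,0.75,-0.27],"fingers": 0},
    {"travel": [0,0,0],"turn": [0.07,0.75,-0.27],"fingers": 0},
    {"travel": [0,0,0],"turn": [0.08,0.75,-0.28],"fingers": 0}
  ]
}}

```text
time_s: 6.4
ee_pos: [0.452, 0.2771, 0.2924]
ee_rot: [[-0.832, 0.262, -0.489], [0.227, 0.965, 0.131], [0.506, -0.002, -0.863]]
wrist_force: [0.2, 0.0, -1.5]
grip_width: 0.0257
finger_force: 30.0
```

{"api": "drive_tool", "payload": {
  "rows": [
    {"travel": [-0.3,-0.9,-0.65],"turn": [0,0,0],"fingers": 0},
    {"travel": [-0.3,-0.9,-0.65],"turn": [0,0,0],"fingers": 0},
    {"travel": [-0.3,-0.9,-0.65],"turn": [0,0,0],"fingers": 0},
    {"travel": [-0.3,-0.9,-0.65],"turn": [0,0,0],"fingers": 0},
    {"travel": [-0.3,-0.9,-0.65],"turn": [0,0,0],"fingers": 0}
  ]
}}

```text
time_s: 7.02
ee_pos: [0.4933, 0.1487, 0.3443]
ee_rot: [[-0.833, 0.263, -0.486], [0.229, 0.965, 0.13], [0.503, -0.002, -0.864]]
wrist_force: [-0.4, -0.6, -0.8]
grip_width: 0.026
finger_force: 30.0
```

{"api": "drive_tool", "payload": {
  "rows": [
    {"travel": [-0.3,-0.6,-0.2],"turn": [0,0,0],"fingers": 0},
    {"travel": [0,0,0],"turn": [0,0,0],"fingers": 0},
    {"travel": [0,0,0],"turn": [0,0,0],"fingers": 0}
  ]
}}

```text
time_s: 7.4
ee_pos: [0.4978, 0.1335, 0.3451]
ee_rot: [[-0.834, 0.262, -0.485], [0.228, 0.965, 0.13], [0.503, -0.002, -0.864]]
wrist_force: [-0.8, -0.2, -1.6]
grip_width: 0.0257
finger_force: 30.0
```

Run:
```python
from h import *
from plant import *
goto([-.04,0,-.040],np.array([-.108,0,.018]))
H=hookR();im=np.zeros((600,800,3),np.uint8)
w=[("scene",(190,170,80,60),0),("side",(270,150,80,60),1)]
for n,(x,y,a,b),i in w:
    c=capture(n);np.savez(f"{n}1.npz",**c);s=5
    t=cv2.resize(c["color"][y:y+b,x:x+a],None,fx=s,fy=s,interpolation=cv2.INTER_CUBIC)
    u=t.copy()
    for p in [(0,0,0),(0,0,-.056),(.062,0,0),(.062,0,-.05),(.031,0,-.087),(-.04,0,-.04)]:
        q=proj(c,PIV+H@np.array(p));cv2.circle(u,(int((q[0]-x+.5)*s),int((q[1]-y+.5)*s)),3,(0,0,255),-1)
    im[:300,400*i:400*i+400]=t;im[300:,400*i:400*i+400]=u
cv2.imwrite("pics/d.png",im)
```

```text
t 7.4 lead now hook [-56.6   3.8 -43.9] turn units [-0.01 -0.02 -0.01] tcp goal [0.5123 0.1255 0.3399] travel units in goal axes [-0.66 -0.16 -0.14] F [-0.8 -0.2 -1.6]
```

View pics/d.png

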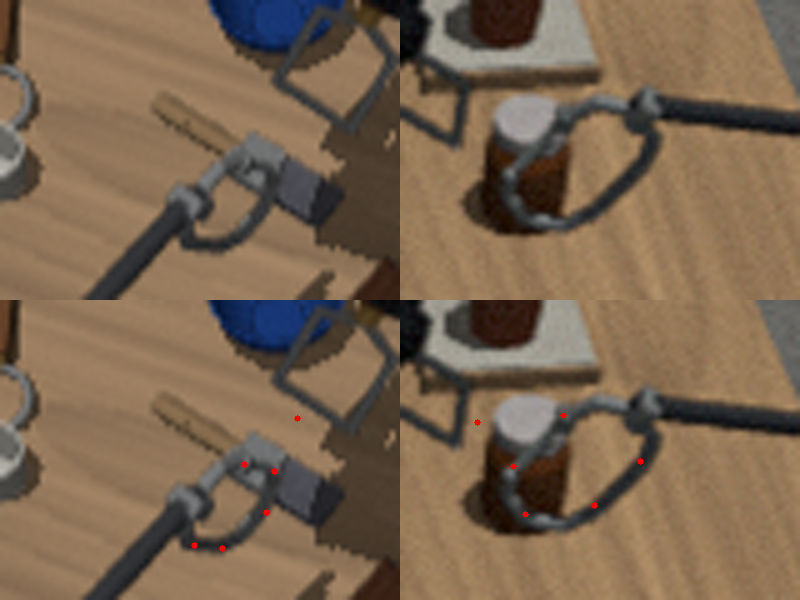

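The overlaid hook points, pivot (245,464 / 563,415) and nose (275,471 / 513,466), fall on the hook in both views, so the hook pose is good. The square loop stands in front of the mouth, with the middle of its far wire at scene tile (314,101) and side tile (461,117).

Run:
```python
from h import *
A=dict(np.load("scene1.npz"));B=dict(np.load("side1.npz"))
a=(190+314/5-.5,170+101/5-.5);b=(270+61/5-.5,150+117/5-.5)
p,e=tri([ray(A,*a),ray(B,*b)]);print(p,e,(hookR().T@(p-PIV)*1000).round(1))
L=PIV+hookR()@np.array([-.0566,.0038,-.0439])
print(proj(A,L),a,proj(B,L),b)
```

```text
[0.58146559 0.10807661 0.27323576] [np.float64(0.002190712794255002), np.float64(0.0021907127942549487)] [-52.9   1.3 -44.1]
(np.float64(252.96877852184053), np.float64(189.5721413016451)) (252.3, 189.7) (np.float64(280.3139984752273), np.float64(171.48080389628026)) (281.7, 172.9)
```

{"api": "drive_tool", "payload": {
  "rows": [
    {"travel": [-0.65,-0.1,-0.2],"turn": [0,0,0],"fingers": 0},
    {"travel": [-0.65,0,0],"turn": [0,0,0],"fingers": 0},
    {"travel": [-0.65,0,0],"turn": [0,0,0],"fingers": 0},
    {"travel": [-0.65,0,0],"turn": [0,0,0],"fingers": 0},
    {"travel": [-0.65,0,0],"turn": [0,0,0],"fingers": 0}
  ]
}}

```text
time_s: 8.12
ee_pos: [0.5681, 0.1114, 0.3086]
ee_rot: [[-0.834, 0.262, -0.486], [0.228, 0.965, 0.131], [0.503, -0.002, -0.864]]
wrist_force: [-3.4, 1.3, -0.9]
grip_width: 0.0258
finger_force: 30.0
```

{"api": "drive_tool", "payload": {
  "rows": [
    {"travel": [0,0,0],"turn": [0,0,0],"fingers": 0}
  ]
}}

```text
time_s: 8.25
ee_pos: [0.5679, 0.1112, 0.3076]
ee_rot: [[-0.833, 0.263, -0.487], [0.228, 0.965, 0.131], [0.505, -0.002, -0.863]]
wrist_force: [-2.2, -0.0, -2.6]
grip_width: 0.0257
finger_force: 30.0
```

Run:
```python
from h import *
goto([.028,0,-.072],np.array([-.108,0,.018]))
```

```text
t 8.25 lead now hook [ 25.9   0.5 -39.9] turn units [-0.01 -0.04 -0.01] tcp goal [0.5537 0.1142 0.2782] travel units in goal axes [-0.08 -0.03  1.31] F [-2.2 -0.  -2.6]
```

{"api": "drive_tool", "payload": {
  "rows": [
    {"travel": [-0.05,0,0.45],"turn": [0,0,0],"fingers": 0},
    {"travel": [0,0,0.45],"turn": [0,0,0],"fingers": 0},
    {"travel": [0,0,0.35],"turn": [0,0,0],"fingers": 0},
    {"travel": [0,0,0],"turn": [0,0,0],"fingers": 0}
  ]
}}

```text
time_s: 8.75
ee_pos: [0.5533, 0.1152, 0.2816]
ee_rot: [[-0.834, 0.263, -0.485], [0.228, 0.965, 0.13], [0.502, -0.002, -0.865]]
wrist_force: [0.2, -0.1, -1.3]
grip_width: 0.0256
finger_force: 30.0
```

Run:
```python
from h import *
from plant import *
goto([.028,0,-.072],np.array([-.108,0,.018]))
im=np.zeros((600,800,3),np.uint8)
for n,(x,y,a,b),i in [("scene",(190,170,80,60),0),("side",(270,150,80,60),1)]:
    c=capture(n);im[:300,400*i:400*i+400]=cv2.resize(c["color"][y:y+b,x:x+a],None,fx=5,fy=5,interpolation=cv2.INTER_CUBIC)
cv2.imwrite("pics/e.png",im[:300])
```

```text
t 8.75 lead now hook [ 25.8   0.7 -69.7] turn units [-0.01 -0.02 -0.01] tcp goal [0.5537 0.1142 0.2782] travel units in goal axes [-0.09 -0.03  0.1 ] F [ 0.2 -0.1 -1.3]
```

View pics/e.png

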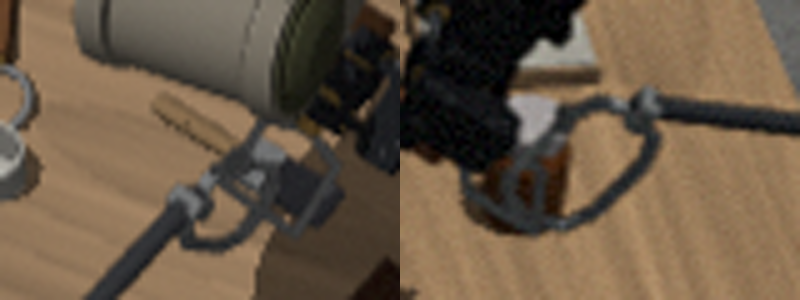

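The square loop now encloses the front of the hook in both tiles: scene around (270,180), side around (510,200). The gate force on the wrist has also vanished, so the gate has closed behind the wire. I'll swing the handle down gently about the wire before releasing.

{"api": "drive_tool", "payload": {
  "rows": [
    {"travel": [0.08,0,0.45],"turn": [0,-0.75,0],"fingers": 0},
    {"travel": [0.08,0,0.45],"turn": [0,-0.75,0],"fingers": 0},
    {"travel": [0.08,0,0.45],"turn": [0,-0.75,0],"fingers": 0},
    {"travel": [0.08,0,0.45],"turn": [0,-0.75,0],"fingers": 0},
    {"travel": [0.08,0,0.45],"turn": [0,-0.75,0],"fingers": 0}
  ]
}}

```text
time_s: 9.48
ee_pos: [0.5279, 0.122, 0.2323]
ee_rot: [[-0.965, 0.263, 0.002], [0.263, 0.965, -0.002], [-0.003, -0.001, -1.0]]
wrist_force: [0.1, 0.1, -1.8]
grip_width: 0.0259
finger_force: 30.0
```

Run:
```python
from h import *
goto([.028,0,-.072],np.array([-.108,0,.018]))
```

```text
t 9.475 lead now hook [ 22.2   0.6 -68.6] turn units [-0.01  3.77 -0.01] tcp goal [0.5537 0.1142 0.2782] travel units in goal axes [-0.01 -0.03 -2.13] F [ 0.1  0.1 -1.8]
```

{"api": "drive_tool", "payload": {
  "rows": [
    {"travel": [0.04,0,0.45],"turn": [0,-0.75,0],"fingers": 0},
    {"travel": [0.04,0,0.45],"turn": [0,-0.75,0],"fingers": 0},
    {"travel": [0.04,0,0.45],"turn": [0,-0.75,0],"fingers": 0},
    {"travel": [0.04,0,0.45],"turn": [0,-0.75,0],"fingers": 0},
    {"travel": [0,0,0],"turn": [0,0,0],"fingers": 0}
  ]
}}

```text
time_s: 10.1
ee_pos: [0.5298, 0.1213, 0.1866]
ee_rot: [[-0.884, 0.263, 0.388], [0.239, 0.965, -0.108], [-0.403, -0.002, -0.915]]
wrist_force: [0.2, 0.9, -0.8]
grip_width: 0.0255
finger_force: 30.0
```

Run:
```python
from h import *
goto([.028,0,-.072],np.array([-.108,0,.018]))
```

```text
t 10.1 lead now hook [ 22.7   0.6 -69.4] turn units [-0.02  6.72 -0.  ] tcp goal [0.5537 0.1142 0.2782] travel units in goal axes [ 0.97 -0.02 -3.67] F [ 0.2  0.9 -0.8]
```

{"api": "drive_tool", "payload": {
  "rows": [
    {"travel": [0,0,0],"turn": [0,0,0],"fingers": 0.6},
    {"travel": [0,0,0],"turn": [0,0,0],"fingers": 1},
    {"travel": [0,0,0],"turn": [0,0,0],"fingers": 1},
    {"travel": [0,0,-0.3],"turn": [0,0,0],"fingers": 1},
    {"travel": [0,0,-0.7],"turn": [0,0,0],"fingers": 1}
  ]
}}

```text
time_s: 10.72
ee_pos: [0.5205, 0.1238, 0.2104]
ee_rot: [[-0.883, 0.263, 0.389], [0.24, 0.965, -0.108], [-0.404, -0.002, -0.915]]
wrist_force: [0.1, -0.4, 0.0]
grip_width: 0.0736
finger_force: 0.0
```

{"api": "drive_tool", "payload": {
  "rows": [
    {"travel": [0,0,-1],"turn": [0,0,0],"fingers": 1},
    {"travel": [0,0,-1],"turn": [0,0.75,0],"fingers": 1},
    {"travel": [0,0,-1],"turn": [0,0.75,0],"fingers": 1},
    {"travel": [0,0,0],"turn": [0,0.75,0],"fingers": 1},
    {"travel": [0,0,0],"turn": [0,0.72,0],"fingers": 1}
  ]
}}

```text
time_s: 11.35
ee_pos: [0.4936, 0.1316, 0.2812]
ee_rot: [[-0.965, 0.262, 0.001], [0.262, 0.965, -0.001], [-0.001, -0.001, -1.0]]
wrist_force: [0.5, 0.1, -0.1]
grip_width: 0.088
finger_force: 0.0
```

Run:
```python
from h import *
from plant import *
s=state();print(s["time_s"],s["ee_pos"],s["ee_rot"].round(3))
im=np.zeros((450,800,3),np.uint8)
for n,(x,y,a,b),i in [("scene",(180,160,100,112),0),("side",(260,140,100,112),1)]:
    c=capture(n);im[:448,400*i:400*i+400]=cv2.resize(c["color"][y:y+b,x:x+a],None,fx=4,fy=4,interpolation=cv2.INTER_CUBIC)
cv2.imwrite("pics/f.png",im)
```

```text
11.35 [0.49363357 0.13155897 0.28122952] [[-0.965  0.262  0.001]
 [ 0.262  0.965 -0.001]
 [-0.001 -0.001 -1.   ]]
```

View pics/f.png

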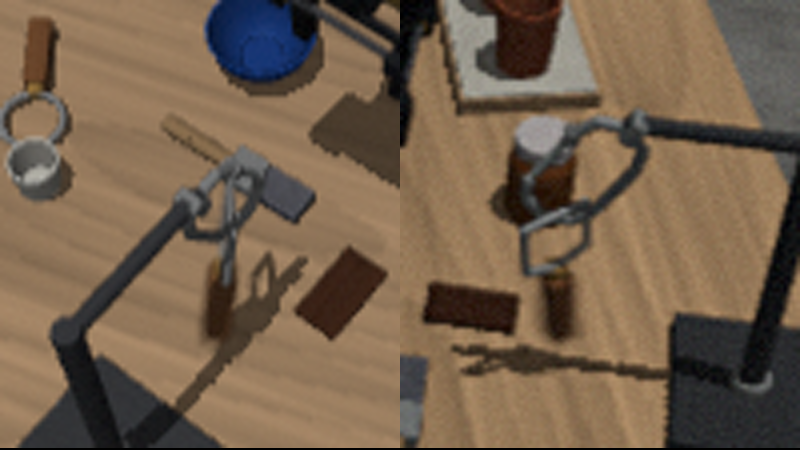

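The square tool hangs freely, with its loop in the hook and handle down at (220,290) in the scene tile and (555,300) in the side tile. On to the round tool.

{"api": "drive_tool", "payload": {
  "rows": [
    {"travel": [-0.14,-1,0],"turn": [0,0,0],"fingers": 1},
    {"travel": [-0.14,-1,0],"turn": [0,0,0],"fingers": 1},
    {"travel": [-0.14,-1,0],"turn": [0,0,0],"fingers": 1},
    {"travel": [-0.14,-1,0],"turn": [0,0,0],"fingers": 1},
    {"travel": [-0.14,-1,0],"turn": [0,0,0],"fingers": 1}
  ]
}}

```text
time_s: 12.08
ee_pos: [0.4775, 0.0056, 0.2804]
ee_rot: [[-0.965, 0.262, 0.004], [0.262, 0.965, -0.003], [-0.005, -0.002, -1.0]]
wrist_force: [1.2, 0.3, 0.7]
grip_width: 0.0881
finger_force: 0.0
```

{"api": "drive_tool", "payload": {
  "rows": [
    {"travel": [-0.14,-1,0],"turn": [0,0,0],"fingers": 1},
    {"travel": [-0.14,-1,0],"turn": [0,0,0],"fingers": 1},
    {"travel": [-0.14,-1,0],"turn": [0,0,0],"fingers": 1},
    {"travel": [-0.14,-1,0],"turn": [0,0,0],"fingers": 1},
    {"travel": [-0.14,-1,0],"turn": [0,0,0],"fingers": 1}
  ]
}}

```text
time_s: 12.7
ee_pos: [0.4616, -0.1195, 0.2806]
ee_rot: [[-0.965, 0.262, 0.004], [0.262, 0.965, -0.004], [-0.005, -0.003, -1.0]]
wrist_force: [0.4, -0.4, -1.0]
grip_width: 0.0879
finger_force: 0.0
```

{"api": "drive_tool", "payload": {
  "rows": [
    {"travel": [-0.14,-1,0],"turn": [0,0,0],"fingers": 1},
    {"travel": [-0.14,-1,0],"turn": [0,0,0],"fingers": 1},
    {"travel": [-0.14,-1,0],"turn": [0,0,0],"fingers": 1},
    {"travel": [-0.14,-1,0],"turn": [0,0,0],"fingers": 1},
    {"travel": [-0.14,-1,0],"turn": [0,0,0],"fingers": 1}
  ]
}}

```text
time_s: 13.32
ee_pos: [0.4458, -0.2447, 0.281]
ee_rot: [[-0.965, 0.262, 0.004], [0.262, 0.965, -0.005], [-0.005, -0.003, -1.0]]
wrist_force: [0.3, -0.6, 0.9]
grip_width: 0.0881
finger_force: 0.0
```

{"api": "drive_tool", "payload": {
  "rows": [
    {"travel": [0,0,0.8],"turn": [0,0,-1],"fingers": 1},
    {"travel": [0,0,0.8],"turn": [0,0,-1],"fingers": 1},
    {"travel": [0,0,0.8],"turn": [0,0,-1],"fingers": 1},
    {"travel": [0,0,0.8],"turn": [0,0,-1],"fingers": 1},
    {"travel": [0,0,0],"turn": [0,0,-0.78],"fingers": 1}
  ]
}}

```text
time_s: 13.95
ee_pos: [0.4457, -0.2437, 0.1996]
ee_rot: [[-0.919, -0.395, 0.001], [-0.395, 0.919, -0.003], [-0.0, -0.003, -1.0]]
wrist_force: [0.5, 0.3, 0.3]
grip_width: 0.0885
finger_force: 0.0
```

Run:
```python
from h import *
s,c=wcap();np.savez("w2.npz",**c)
print(s["time_s"],s["ee_pos"],s["ee_rot"].round(3))
cv2.imwrite("pics/w2.png",c["color"])
h=cv2.cvtColor(c["color"],cv2.COLOR_BGR2HSV)
m=((h[...,0]<14)&(h[...,1]>130)&(h[...,2]>80)).astype(np.uint8);m[232:]=0
n,l,st,ce=cv2.connectedComponentsWithStats(m)
for i in range(1,n):
    if st[i,4]<400:continue
    yx=np.argwhere(l==i);P=np.array([plane(c,x,y,.026)[:2]*1000 for y,x in yx]).astype(np.float32)
    print(st[i],ce[i].round(),cv2.minAreaRect(P),P.mean(0))
```

```text
13.95 [ 0.44571153 -0.24369445  0.19958631] [[-0.919 -0.395  0.001]
 [-0.395  0.919 -0.003]
 [-0.    -0.003 -1.   ]]
[ 248  157   23   71 1395] [259. 194.] ((455.7049255371094, -239.0374755859375), (80.28179168701172, 24.109163284301758), 23.839630126953125) [ 457.33163 -238.66425]
```

View pics/w2.png

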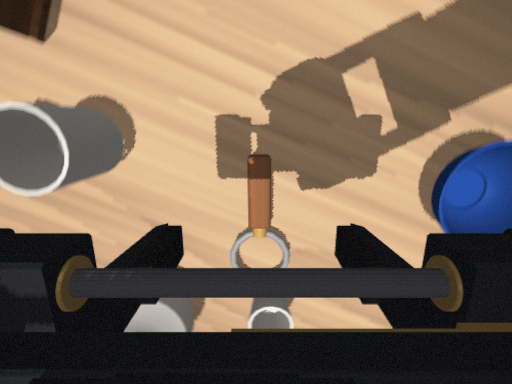

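The round handle runs from (260,155) to (260,228), its loop is at (260,250), and the cup is at (270,318). The mug on the left is well clear of the gripper.

{"api": "drive_tool", "payload": {
  "rows": [
    {"travel": [-0.35,0.03,0.9],"turn": [0,0,-0.07],"fingers": 1},
    {"travel": [-0.35,0,1],"turn": [0,0,0],"fingers": 1},
    {"travel": [0,0,1],"turn": [0,0,0],"fingers": 1},
    {"travel": [0,0,1],"turn": [0,0,0],"fingers": 1},
    {"travel": [0,0,1],"turn": [0,0,0],"fingers": 1}
  ]
}}

```text
time_s: 14.62
ee_pos: [0.4625, -0.237, 0.0778]
ee_rot: [[-0.917, -0.399, 0.004], [-0.399, 0.917, -0.004], [-0.002, -0.005, -1.0]]
wrist_force: [0.3, -0.3, -0.5]
grip_width: 0.0882
finger_force: 0.0
```

{"api": "drive_tool", "payload": {
  "rows": [
    {"travel": [0,0,0.9],"turn": [0,0,0],"fingers": 1},
    {"travel": [0,0,0.6],"turn": [0,0,0],"fingers": 1},
    {"travel": [0,0,0.4],"turn": [0,0,0],"fingers": 1},
    {"travel": [0,0,0],"turn": [0,0,0],"fingers": 0.6},
    {"travel": [0,0,0],"turn": [0,0,0],"fingers": 0.3}
  ]
}}

```text
time_s: 15.25
ee_pos: [0.4626, -0.2375, 0.0308]
ee_rot: [[-0.917, -0.4, 0.003], [-0.4, 0.917, -0.003], [-0.001, -0.004, -1.0]]
wrist_force: [-0.1, -0.2, -0.4]
grip_width: 0.0703
finger_force: 0.0
```

{"api": "drive_tool", "payload": {
  "rows": [
    {"travel": [0,0,0],"turn": [0,0,0],"fingers": 0},
    {"travel": [0,0,0],"turn": [0,0,0],"fingers": 0},
    {"travel": [0,0,0],"turn": [0,0,0],"fingers": 0},
    {"travel": [0,0,0],"turn": [0,0,0],"fingers": 0},
    {"travel": [0,0,0],"turn": [0,0,0],"fingers": 0}
  ]
}}

```text
time_s: 15.88
ee_pos: [0.4623, -0.2373, 0.0302]
ee_rot: [[-0.917, -0.4, 0.002], [-0.4, 0.917, -0.002], [-0.001, -0.003, -1.0]]
wrist_force: [0.3, 0.1, 0.3]
grip_width: 0.0256
finger_force: 30.0
```

{"api": "drive_tool", "payload": {
  "rows": [
    {"travel": [0,0,-0.4],"turn": [0,0,0],"fingers": 0},
    {"travel": [0,0,-0.8],"turn": [0,0,0],"fingers": 0},
    {"travel": [0,0,-1],"turn": [0,0,0],"fingers": 0},
    {"travel": [0,0,-1],"turn": [0,0,0],"fingers": 0},
    {"travel": [0,0,-1],"turn": [0,0,0],"fingers": 0}
  ]
}}

```text
time_s: 16.5
ee_pos: [0.462, -0.237, 0.1365]
ee_rot: [[-0.917, -0.4, 0.002], [-0.4, 0.917, -0.002], [-0.001, -0.003, -1.0]]
wrist_force: [0.2, -0.7, -1.1]
grip_width: 0.0256
finger_force: 30.0
```

{"api": "drive_tool", "payload": {
  "rows": [
    {"travel": [0,0,-1],"turn": [0,0,0],"fingers": 0},
    {"travel": [0,0,-1],"turn": [0,0,0],"fingers": 0},
    {"travel": [0,0,-1],"turn": [0,0,0],"fingers": 0},
    {"travel": [0,0,-1],"turn": [0,0,0],"fingers": 0},
    {"travel": [0,0,-1],"turn": [0,0,0],"fingers": 0}
  ]
}}

```text
time_s: 17.12
ee_pos: [0.4616, -0.2366, 0.2615]
ee_rot: [[-0.917, -0.4, 0.002], [-0.4, 0.917, -0.002], [-0.001, -0.003, -1.0]]
wrist_force: [-0.4, -0.4, -2.2]
grip_width: 0.0255
finger_force: 30.0
```

{"api": "drive_tool", "payload": {
  "rows": [
    {"travel": [0,0,-1],"turn": [0,0,0],"fingers": 0},
    {"travel": [0,0,-0.8],"turn": [0,0,0],"fingers": 0},
    {"travel": [0,0,0],"turn": [0,0,0],"fingers": 0}
  ]
}}

```text
time_s: 17.5
ee_pos: [0.4619, -0.2368, 0.3065]
ee_rot: [[-0.917, -0.4, 0.004], [-0.4, 0.917, -0.004], [-0.002, -0.005, -1.0]]
wrist_force: [-0.2, 0.5, -0.6]
grip_width: 0.026
finger_force: 30.0
```

Run:
```python
from h import *
goto([-.055,0,-.040],np.array([-.108,0,.017]))
```

```text
t 17.5 lead now hook [-9.700e+00 -2.952e+02 -1.000e-01] turn units [-1.3   3.63  4.72] tcp goal [0.4993 0.129  0.3466] travel units in goal axes [ 2.87 14.51 -0.19] F [-0.2  0.5 -0.6]
```

{"api": "drive_tool", "payload": {
  "rows": [
    {"travel": [0,0,0],"turn": [-0.22,0.61,0.79],"fingers": 0},
    {"travel": [0,0,0],"turn": [-0.22,0.6,0.79],"fingers": 0},
    {"travel": [0,0,0],"turn": [-0.22,0.6,0.79],"fingers": 0},
    {"travel": [0,0,0],"turn": [-0.22,0.6,0.79],"fingers": 0},
    {"travel": [0,0,0],"turn": [-0.21,0.61,0.78],"fingers": 0}
  ]
}}

```text
time_s: 18.12
ee_pos: [0.4617, -0.2364, 0.3043]
ee_rot: [[-0.894, 0.157, -0.42], [0.13, 0.987, 0.091], [0.429, 0.027, -0.903]]
wrist_force: [1.0, -0.0, -1.8]
grip_width: 0.0258
finger_force: 30.0
```

{"api": "drive_tool", "payload": {
  "rows": [
    {"travel": [0,0,0],"turn": [-0.21,0.61,0.78],"fingers": 0},
    {"travel": [0.6,0.9,0],"turn": [0,0,0],"fingers": 0},
    {"travel": [0.6,0.9,0],"turn": [0,0,0],"fingers": 0},
    {"travel": [0.6,0.9,0],"turn": [0,0,0],"fingers": 0},
    {"travel": [0.6,0.9,0],"turn": [0,0,0],"fingers": 0}
  ]
}}

```text
time_s: 18.75
ee_pos: [0.4348, -0.1353, 0.3351]
ee_rot: [[-0.834, 0.261, -0.486], [0.225, 0.965, 0.134], [0.504, 0.003, -0.864]]
wrist_force: [-0.2, 0.9, -1.7]
grip_width: 0.0259
finger_force: 30.0
```

{"api": "drive_tool", "payload": {
  "rows": [
    {"travel": [0.4,0.9,0],"turn": [0,0,0],"fingers": 0},
    {"travel": [0,0.9,0],"turn": [0,0,0],"fingers": 0},
    {"travel": [0,0.9,0],"turn": [0,0,0],"fingers": 0},
    {"travel": [0,0.9,0],"turn": [0,0,0],"fingers": 0},
    {"travel": [0,0,0],"turn": [0,0,0],"fingers": 0}
  ]
}}

```text
time_s: 19.38
ee_pos: [0.4503, -0.0461, 0.3405]
ee_rot: [[-0.835, 0.259, -0.485], [0.223, 0.966, 0.133], [0.503, 0.002, -0.864]]
wrist_force: [-1.0, -0.7, -1.4]
grip_width: 0.0258
finger_force: 30.0
```

Run:
```python
from h import *
goto([-.055,0,-.040],np.array([-.108,0,.017]))
```

```text
t 19.375 lead now hook [ -53.2 -181.4  -46.3] turn units [ 0.   -0.03  0.03] tcp goal [0.4993 0.129  0.3466] travel units in goal axes [ 0.07  7.27 -0.24] F [-1.  -0.7 -1.4]
```

{"api": "drive_tool", "payload": {
  "rows": [
    {"travel": [0,0.9,-0.05],"turn": [0,0,0],"fingers": 0},
    {"travel": [0,0.9,-0.05],"turn": [0,0,0],"fingers": 0},
    {"travel": [0,0.9,-0.05],"turn": [0,0,0],"fingers": 0},
    {"travel": [0,0.9,-0.05],"turn": [0,0,0],"fingers": 0},
    {"travel": [0,0.9,-0.04],"turn": [0,0,0],"fingers": 0}
  ]
}}

```text
time_s: 20.0
ee_pos: [0.4828, 0.0607, 0.346]
ee_rot: [[-0.834, 0.262, -0.485], [0.226, 0.965, 0.133], [0.503, 0.002, -0.864]]
wrist_force: [0.1, -0.4, -0.7]
grip_width: 0.0254
finger_force: 30.0
```

{"api": "drive_tool", "payload": {
  "rows": [
    {"travel": [0,0.9,0],"turn": [0,0,0],"fingers": 0},
    {"travel": [0,0.9,0],"turn": [0,0,0],"fingers": 0},
    {"travel": [0,0.7,0],"turn": [0,0,0],"fingers": 0},
    {"travel": [0,0.25,0],"turn": [0,-0.03,0],"fingers": 0},
    {"travel": [0,0,0],"turn": [0,0,0],"fingers": 0}
  ]
}}

```text
time_s: 20.62
ee_pos: [0.5007, 0.1267, 0.3463]
ee_rot: [[-0.837, 0.261, -0.481], [0.225, 0.965, 0.132], [0.499, 0.002, -0.867]]
wrist_force: [0.0, -0.4, -1.6]
grip_width: 0.0257
finger_force: 30.0
```

Run:
```python
from h import *
from plant import *
goto([-.055,0,-.040],np.array([-.108,0,.017]))
im=np.zeros((450,800,3),np.uint8)
for n,(x,y,a,b),i in [("scene",(190,170,80,90),0),("side",(265,150,80,90),1)]:
    c=capture(n);np.savez(n+"2.npz",**c);im[:450,400*i:400*i+400]=cv2.resize(c["color"][y:y+b,x:x+a],None,fx=5,fy=5,interpolation=cv2.INTER_CUBIC)
cv2.imwrite("pics/g.png",im)
```

```text
t 20.625 lead now hook [-53.1  -1.6 -39.2] turn units [0.01 0.01 0.01] tcp goal [0.4993 0.129  0.3466] travel units in goal axes [0.08 0.07 0.03] F [ 0.  -0.4 -1.6]
```

View pics/g.png

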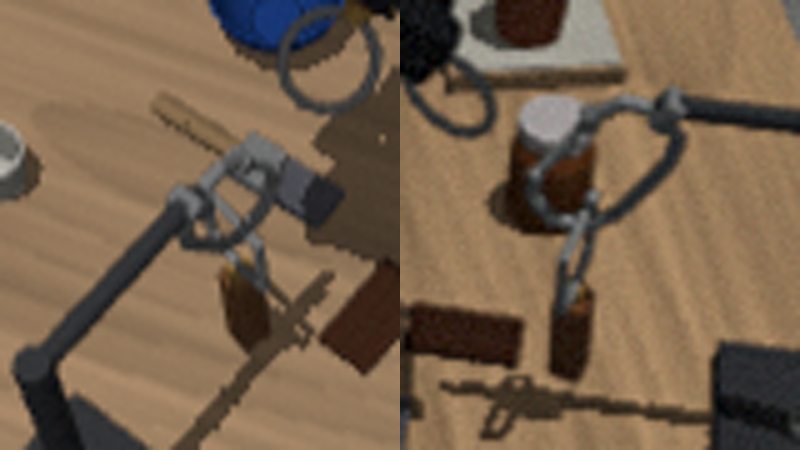

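The round loop is in front of the mouth (scene 328,60; side 450,95). The square tool hangs in the shut hook, its wire at the bottom of the hook.

{"api": "drive_tool", "payload": {
  "rows": [
    {"travel": [-0.62,0.05,0],"turn": [0,0,0],"fingers": 0},
    {"travel": [-0.62,0,0],"turn": [0,0,0],"fingers": 0},
    {"travel": [-0.62,0,0],"turn": [0,0,0],"fingers": 0},
    {"travel": [-0.62,0,0],"turn": [0,0,0],"fingers": 0},
    {"travel": [-0.62,0,0],"turn": [0,0,0],"fingers": 0}
  ]
}}

```text
time_s: 21.35
ee_pos: [0.5666, 0.1106, 0.3071]
ee_rot: [[-0.836, 0.261, -0.482], [0.225, 0.965, 0.133], [0.5, 0.002, -0.866]]
wrist_force: [-2.4, 1.4, -0.4]
grip_width: 0.0261
finger_force: 30.0
```

{"api": "drive_tool", "payload": {
  "rows": [
    {"travel": [0,0,0],"turn": [0,0,0],"fingers": 0}
  ]
}}

```text
time_s: 21.48
ee_pos: [0.5663, 0.1104, 0.3061]
ee_rot: [[-0.835, 0.262, -0.484], [0.226, 0.965, 0.133], [0.502, 0.002, -0.865]]
wrist_force: [-2.3, 0.4, -2.8]
grip_width: 0.0256
finger_force: 30.0
```

Run:
```python
from h import *
goto([.025,0,-.068],np.array([-.108,0,.017]))
```

```text
t 21.475 lead now hook [ 25.5  -0.3 -40.5] turn units [ 0.01 -0.01  0.01] tcp goal [0.5526 0.1145 0.2823] travel units in goal axes [0.02 0.02 1.11] F [-2.3  0.4 -2.8]
```

{"api": "drive_tool", "payload": {
  "rows": [
    {"travel": [0,0,0.4],"turn": [0,0,0],"fingers": 0},
    {"travel": [0,0,0.4],"turn": [0,0,0],"fingers": 0},
    {"travel": [0,0,0.35],"turn": [0,0,0],"fingers": 0},
    {"travel": [0,0,0],"turn": [0,0,0],"fingers": 0},
    {"travel": [0,0,0],"turn": [0,0,0],"fingers": 0}
  ]
}}

```text
time_s: 22.1
ee_pos: [0.5522, 0.1144, 0.2831]
ee_rot: [[-0.837, 0.261, -0.481], [0.226, 0.965, 0.132], [0.498, 0.002, -0.867]]
wrist_force: [-0.4, -0.6, -0.9]
grip_width: 0.026
finger_force: 30.0
```

Run:
```python
from h import *
from plant import *
goto([.025,0,-.068],np.array([-.108,0,.017]))
im=np.zeros((450,800,3),np.uint8)
for n,(x,y,a,b),i in [("scene",(190,170,80,90),0),("side",(265,150,80,90),1)]:
    c=capture(n);im[:450,400*i:400*i+400]=cv2.resize(c["color"][y:y+b,x:x+a],None,fx=5,fy=5,interpolation=cv2.INTER_CUBIC)
cv2.imwrite("pics/h.png",im)
```

```text
t 22.1 lead now hook [ 24.3  -0.  -67.4] turn units [0.01 0.01 0.01] tcp goal [0.5526 0.1145 0.2823] travel units in goal axes [-0.03  0.01  0.02] F [-0.4 -0.6 -0.9]
```

View pics/h.png

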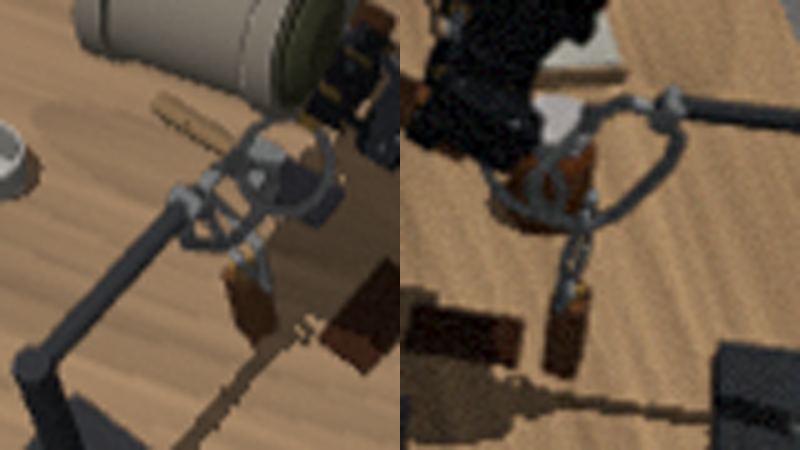

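The round loop encloses the hook's front (scene 285,165; side 540,190), and the gate force is gone. The square tool is undisturbed.

{"api": "drive_tool", "payload": {
  "rows": [
    {"travel": [0.05,0,0.45],"turn": [0,-0.75,0],"fingers": 0},
    {"travel": [0.05,0,0.45],"turn": [0,-0.75,0],"fingers": 0},
    {"travel": [0.05,0,0.45],"turn": [0,-0.75,0],"fingers": 0},
    {"travel": [0.05,0,0.45],"turn": [0,-0.75,0],"fingers": 0},
    {"travel": [0.05,0,0.45],"turn": [0,-0.75,0],"fingers": 0}
  ]
}}

```text
time_s: 22.82
ee_pos: [0.5299, 0.1206, 0.2319]
ee_rot: [[-0.965, 0.261, 0.006], [0.261, 0.965, 0.001], [-0.005, 0.003, -1.0]]
wrist_force: [-1.0, -0.2, -1.7]
grip_width: 0.0257
finger_force: 30.0
```

{"api": "drive_tool", "payload": {
  "rows": [
    {"travel": [0.04,0,0.45],"turn": [0,-0.75,0],"fingers": 0},
    {"travel": [0.04,0,0.45],"turn": [0,-0.75,0],"fingers": 0},
    {"travel": [0.04,0,0.45],"turn": [0,-0.75,0],"fingers": 0},
    {"travel": [0.04,0,0.45],"turn": [0,-0.75,0],"fingers": 0},
    {"travel": [0,0,0],"turn": [0,0,0],"fingers": 0}
  ]
}}

```text
time_s: 23.45
ee_pos: [0.5319, 0.1201, 0.1863]
ee_rot: [[-0.882, 0.261, 0.391], [0.239, 0.965, -0.104], [-0.405, 0.001, -0.914]]
wrist_force: [-0.9, -0.4, -1.2]
grip_width: 0.0256
finger_force: 30.0
```

Run:
```python
from h import *
goto([.025,0,-.068],np.array([-.108,0,.017]))
```

```text
t 23.45 lead now hook [ 23.8   0.  -67.6] turn units [0.01 6.74 0.01] tcp goal [0.5526 0.1145 0.2823] travel units in goal axes [ 1.18  0.   -3.76] F [-0.9 -0.4 -1.2]
```

{"api": "drive_tool", "payload": {
  "rows": [
    {"travel": [0,0,0],"turn": [0,0,0],"fingers": 0.6},
    {"travel": [0,0,0],"turn": [0,0,0],"fingers": 1},
    {"travel": [0,0,0],"turn": [0,0,0],"fingers": 1},
    {"travel": [0,0,-0.3],"turn": [0,0,0],"fingers": 1},
    {"travel": [0,0,-0.7],"turn": [0,0,0],"fingers": 1}
  ]
}}

```text
time_s: 24.08
ee_pos: [0.5226, 0.1225, 0.2103]
ee_rot: [[-0.882, 0.262, 0.393], [0.24, 0.965, -0.105], [-0.407, 0.002, -0.914]]
wrist_force: [-0.0, 0.6, -0.5]
grip_width: 0.0735
finger_force: 0.0
```

{"api": "drive_tool", "payload": {
  "rows": [
    {"travel": [0,0,-1],"turn": [0,0,0],"fingers": 1},
    {"travel": [0,0,-1],"turn": [0,0,0],"fingers": 1},
    {"travel": [0,0,-1],"turn": [0,0,0],"fingers": 1},
    {"travel": [0,0,-1],"turn": [0,0,0],"fingers": 1},
    {"travel": [0,0,-1],"turn": [0,0,0],"fingers": 1}
  ]
}}

```text
time_s: 24.7
ee_pos: [0.4729, 0.1358, 0.326]
ee_rot: [[-0.881, 0.261, 0.395], [0.239, 0.965, -0.104], [-0.409, 0.003, -0.913]]
wrist_force: [-0.5, -0.2, 0.3]
grip_width: 0.0882
finger_force: 0.0
```

{"api": "drive_tool", "payload": {
  "rows": [
    {"travel": [0,0,0],"turn": [0,0,0],"fingers": 1},
    {"travel": [0,0,0],"turn": [0,0,0],"fingers": 1},
    {"travel": [0,0,0],"turn": [0,0,0],"fingers": 1},
    {"travel": [0,0,0],"turn": [0,0,0],"fingers": 1},
    {"travel": [0,0,0],"turn": [0,0,0],"fingers": 1}
  ]
}}

```text
time_s: 25.32
ee_pos: [0.4738, 0.1355, 0.3236]
ee_rot: [[-0.881, 0.261, 0.394], [0.24, 0.965, -0.105], [-0.407, 0.002, -0.913]]
wrist_force: [-0.7, -0.4, -0.2]
grip_width: 0.0884
finger_force: 0.0
```

{"api": "drive_tool", "payload": {
  "rows": [
    {"travel": [0,0,0],"turn": [0,0,0],"fingers": 1},
    {"travel": [0,0,0],"turn": [0,0,0],"fingers": 1},
    {"travel": [0,0,0],"turn": [0,0,0],"fingers": 1},
    {"travel": [0,0,0],"turn": [0,0,0],"fingers": 1},
    {"travel": [0,0,0],"turn": [0,0,0],"fingers": 1}
  ]
}}

```text
time_s: 25.95
ee_pos: [0.4738, 0.1356, 0.3239]
ee_rot: [[-0.881, 0.261, 0.394], [0.24, 0.965, -0.105], [-0.408, 0.002, -0.913]]
wrist_force: [-1.0, 1.4, 0.2]
grip_width: 0.0882
finger_force: 0.0
```

Run:
```python
from h import *
from plant import *
im=np.zeros((450,800,3),np.uint8)
for n,(x,y,a,b),i in [("scene",(190,170,80,90),0),("side",(265,150,80,90),1)]:
    c=capture(n);im[:450,400*i:400*i+400]=cv2.resize(c["color"][y:y+b,x:x+a],None,fx=5,fy=5,interpolation=cv2.INTER_CUBIC)
cv2.imwrite("pics/i.png",im)
```

```text
(no output)
```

View pics/i.png

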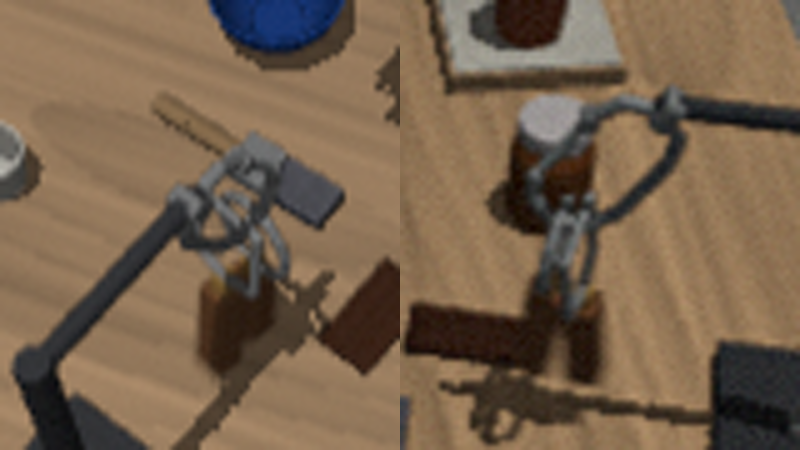

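Both tools hang from the shut hook with their handles down (scene 215,320 and 255,300; side 550,330 and 585,335). They are still swinging slightly, so I'll let them settle.

{"api": "drive_tool", "payload": {
  "rows": [
    {"travel": [0,0,0],"turn": [0,0,0],"fingers": 1},
    {"travel": [0,0,0],"turn": [0,0,0],"fingers": 1},
    {"travel": [0,0,0],"turn": [0,0,0],"fingers": 1},
    {"travel": [0,0,0],"turn": [0,0,0],"fingers": 1},
    {"travel": [0,0,0],"turn": [0,0,0],"fingers": 1}
  ]
}}

```text
time_s: 26.68
ee_pos: [0.4738, 0.1356, 0.3239]
ee_rot: [[-0.881, 0.261, 0.394], [0.24, 0.965, -0.105], [-0.408, 0.002, -0.913]]
wrist_force: [0.5, -0.8, -0.6]
grip_width: 0.0881
finger_force: 0.0
```

{"api": "drive_tool", "payload": {
  "rows": [
    {"travel": [0,0,0],"turn": [0,0,0],"fingers": 1},
    {"travel": [0,0,0],"turn": [0,0,0],"fingers": 1},
    {"travel": [0,0,0],"turn": [0,0,0],"fingers": 1},
    {"travel": [0,0,0],"turn": [0,0,0],"fingers": 1},
    {"travel": [0,0,0],"turn": [0,0,0],"fingers": 1}
  ]
}}

```text
time_s: 27.3
ee_pos: [0.4738, 0.1356, 0.3239]
ee_rot: [[-0.881, 0.261, 0.394], [0.24, 0.965, -0.105], [-0.408, 0.002, -0.913]]
wrist_force: [-0.4, 0.4, 0.0]
grip_width: 0.0882
finger_force: 0.0
```

{"api": "drive_tool", "payload": {
  "rows": [
    {"travel": [0,0,0],"turn": [0,0,0],"fingers": 1},
    {"travel": [0,0,0],"turn": [0,0,0],"fingers": 1},
    {"travel": [0,0,0],"turn": [0,0,0],"fingers": 1},
    {"travel": [0,0,0],"turn": [0,0,0],"fingers": 1},
    {"travel": [0,0,0],"turn": [0,0,0],"fingers": 1}
  ]
}}

```text
time_s: 27.92
ee_pos: [0.4738, 0.1356, 0.3239]
ee_rot: [[-0.881, 0.261, 0.394], [0.24, 0.965, -0.105], [-0.408, 0.002, -0.913]]
wrist_force: [-0.5, -0.1, 0.2]
grip_width: 0.0881
finger_force: 0.0
```

```bash
python3 -c "
from plant import *
print(sign_off())"
```

```text
the job is handed in; nothing more can be done
None
```

Both loop tools, the square one first and then the round one, were hanging by their loops in the closed snap hook when last pictured, clear of the table and with the robot backed away; I let the slight swing settle for 2 s and handed the job in at about 28 s.

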